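Find the full spray can by weight

TASK

One of the three identical spray cans in the tray is full, the other two nearly empty: heft them one at a time from left to right, lifting each a few centimetres clear of the tray for a second and standing it back in its own compartment. Then hold the heaviest up, upright and still, at least 10 cm above the tray (if it was the last one, just keep hold of it), and finish while still holding it, with the two light cans standing untouched in their own compartments. Tip no can over, and leave the tape measure, the peg and the marker where they are.

Things in the scene. Friction and masses are not known exactly. Their poses are not given: they have to be found in the camera images.
- tray: Shallow grey plastic tray, fixed to the worktop: 232 mm along its y (to the robot's left), 82 mm along its x (away from the robot), turned up to 0.45 rad; walls 20 mm high, 4 mm thick, floor 5 mm, rolled rim. Two dividers make three compartments, 72x74 mm inside, centred at y = +76 (left), 0, -76 mm (right). Origin: centre of its underside.
- can_a: One of three identical closed spray cans, upright in the tray: round, 52 mm across at most, 171 mm tall with the cap; grip it across the body or cap, 60 to 160 mm up. Origin: centre of its underside, z up; its yaw means nothing. The full can weighs 0.45 to 0.65 kg, each nearly empty one 0.13 to 0.27 kg; names and places do not tell which is full.
- can_b: One of three identical closed spray cans, upright in the tray: round, 52 mm across at most, 171 mm tall with the cap; grip it across the body or cap, 60 to 160 mm up. Origin: centre of its underside, z up; its yaw means nothing. The full can weighs 0.45 to 0.65 kg, each nearly empty one 0.13 to 0.27 kg; names and places do not tell which is full.
- can_c: One of three identical closed spray cans, upright in the tray: round, 52 mm across at most, 171 mm tall with the cap; grip it across the body or cap, 60 to 160 mm up. Origin: centre of its underside, z up; its yaw means nothing. The full can weighs 0.45 to 0.65 kg, each nearly empty one 0.13 to 0.27 kg; names and places do not tell which is full.
- tape_measure: Bystander: yellow pocket tape measure, 80x33x60 mm, standing to the right of the tray; origin: centre of its underside.
- clothes_peg: Bystander: wooden clothes peg, 15x72x12 mm, lying in front of the tray; origin: centre of its underside.
- marker: Bystander: marker pen, 17x135x16 mm, lying behind the tray; origin: centre of its underside.
Mind the look-alikes: they are no part of the job. Leave any purple look-alike of the can_c alone.

How it is judged (in metres and radians):
On the way, in this order (a step that is already met when the one before it is completed fails the run):
1. the left can is lifted clear (30 mm or more) by the fingers while the other two stand in their compartments (((z of can_a in the frame of tray above 0.035 m and contact force between can_a and the fingers above 0.5 N and contact force between can_a and tray below 0.05 N and y of each of can_b, can_c in the frame of tray below 0.038 m and z of each of can_b, can_c in the frame of tray below 0.012 m) or (z of can_b in the frame of tray above 0.035 m and contact force between can_b and the fingers above 0.5 N and contact force between can_b and tray below 0.05 N and y of each of can_a, can_c in the frame of tray below 0.038 m and z of each of can_a, can_c in the frame of tray below 0.012 m) or (z of can_c in the frame of tray above 0.035 m and contact force between can_c and the fingers above 0.5 N and contact force between can_c and tray below 0.05 N and y of each of can_a, can_b in the frame of tray below 0.038 m and z of each of can_a, can_b in the frame of tray below 0.012 m))), for 0.7 s.
2. the middle can is lifted clear (30 mm or more) by the fingers while the other two stand in their compartments (((z of can_a in the frame of tray above 0.035 m and contact force between can_a and the fingers above 0.5 N and contact force between can_a and tray below 0.05 N and (y of can_b in the frame of tray below -0.038 m or y of can_b in the frame of tray above 0.038 m) and z of each of can_b, can_c in the frame of tray below 0.012 m and (y of can_c in the frame of tray below -0.038 m or y of can_c in the frame of tray above 0.038 m)) or (z of can_b in the frame of tray above 0.035 m and contact force between can_b and the fingers above 0.5 N and contact force between can_b and tray below 0.05 N and (y of can_a in the frame of tray below -0.038 m or y of can_a in the frame of tray above 0.038 m) and z of each of can_a, can_c in the frame of tray below 0.012 m and (y of can_c in the frame of tray below -0.038 m or y of can_c in the frame of tray above 0.038 m)) or (z of can_c in the frame of tray above 0.035 m and contact force between can_c and the fingers above 0.5 N and contact force between can_c and tray below 0.05 N and (y of can_a in the frame of tray below -0.038 m or y of can_a in the frame of tray above 0.038 m) and z of each of can_a, can_b in the frame of tray below 0.012 m and (y of can_b in the frame of tray below -0.038 m or y of can_b in the frame of tray above 0.038 m)))), for 0.7 s.
3. the right can is lifted clear (30 mm or more) by the fingers while the other two stand in their compartments (((z of can_a in the frame of tray above 0.035 m and contact force between can_a and the fingers above 0.5 N and contact force between can_a and tray below 0.05 N and y of each of can_b, can_c in the frame of tray above -0.038 m and z of each of can_b, can_c in the frame of tray below 0.012 m) or (z of can_b in the frame of tray above 0.035 m and contact force between can_b and the fingers above 0.5 N and contact force between can_b and tray below 0.05 N and y of each of can_a, can_c in the frame of tray above -0.038 m and z of each of can_a, can_c in the frame of tray below 0.012 m) or (z of can_c in the frame of tray above 0.035 m and contact force between can_c and the fingers above 0.5 N and contact force between can_c and tray below 0.05 N and y of each of can_a, can_b in the frame of tray above -0.038 m and z of each of can_a, can_b in the frame of tray below 0.012 m))), for 0.7 s.
At the end, for the whole second after the job is handed in: The full can is held in the fingers, still, upright (0.35 rad), underside at least 100 mm above the tray's underside, clear of everything else; the light cans stand upright, still and untouched on the tray floor (pressing on it with under 3.5 N) within 40 mm of their starts (((z of can_a in the frame of tray above 0.1 m and angle between can_a's own z axis and vertical below 0.35 rad and contact force between can_a and the fingers above 0.5 N and linear speed of can_a below 0.05 m/s and contact force between can_a and tray below 0.05 N and contact force between can_b and tray between 0.5 and 3.5 N and distance of each of can_b, can_c from where it was at the start of the episode below 0.04 m and z of each of can_b, can_c in the frame of tray below 0.012 m and angle between each of can_b, can_c's own z axis and vertical below 0.1 rad and linear speed of each of can_b, can_c below 0.03 m/s and contact force between each of can_b, can_c and the arm below 0.05 N and contact force between each of can_b, can_c and the fingers below 0.05 N and contact force between each of can_b, can_c and can_a below 0.05 N and contact force between can_c and tray between 0.5 and 3.5 N) or (z of can_b in the frame of tray above 0.1 m and angle between can_b's own z axis and vertical below 0.35 rad and contact force between can_b and the fingers above 0.5 N and linear speed of can_b below 0.05 m/s and contact force between can_b and tray below 0.05 N and contact force between can_a and tray between 0.5 and 3.5 N and distance of each of can_a, can_c from where it was at the start of the episode below 0.04 m and z of each of can_a, can_c in the frame of tray below 0.012 m and angle between each of can_a, can_c's own z axis and vertical below 0.1 rad and linear speed of each of can_a, can_c below 0.03 m/s and contact force between each of can_a, can_c and the arm below 0.05 N and contact force between each of can_a, can_c and the fingers below 0.05 N and contact force between each of can_a, can_c and can_b below 0.05 N and contact force between can_c and tray between 0.5 and 3.5 N) or (z of can_c in the frame of tray above 0.1 m and angle between can_c's own z axis and vertical below 0.35 rad and contact force between can_c and the fingers above 0.5 N and linear speed of can_c below 0.05 m/s and contact force between can_c and tray below 0.05 N and contact force between can_a and tray between 0.5 and 3.5 N and distance of each of can_a, can_b from where it was at the start of the episode below 0.04 m and z of each of can_a, can_b in the frame of tray below 0.012 m and angle between each of can_a, can_b's own z axis and vertical below 0.1 rad and linear speed of each of can_a, can_b below 0.03 m/s and contact force between each of can_a, can_b and the arm below 0.05 N and contact force between each of can_a, can_b and the fingers below 0.05 N and contact force between each of can_a, can_b and can_c below 0.05 N and contact force between can_b and tray between 0.5 and 3.5 N))); the arm keeps its last pose, push and grip.
It fails at once if a can is tipped over (beyond 0.6 rad) (angle between any of can_a, can_b, can_c's own z axis and vertical above 0.6 rad).
It fails at once if the tape measure, the peg or the marker is moved by more than 25 mm (distance of any of tape_measure, clothes_peg, marker from where it was at the start of the episode above 0.025 m).
It also fails if it takes over 64 s, if anything falls off the work surface, if the arm or the gripper's body presses on something with over 40 N, if the wrist force passes 120 N, or if a joint passes its speed limit or range.

ROBOT

A 6-joint arm with a two-finger parallel gripper is mounted at the origin on a cart in front of the work surface, level with it; the furniture and walls round the work are solid. World frame = base frame: x ahead of the robot, y to its left, z up, the work surface at z = 0. Lengths are in m, angles in degrees, forces in N, time in s.
With the tool pointing down it reaches from about 0.25 to 0.725 m from the base axis. Payload 9.7 kg.
Tool frame: the origin (TCP) lies midway between the tips of the shut fingers; the grasp point (between the pads) lies 19 mm behind it; z points along the fingers, y is the line along which they close (so a half turn about z gives the same grasp; the last joint's range is limited). The gripper opens to 85 mm and grips with 20 to 120 N. Pads are 22 mm wide; open, the fingers measure 114 mm over their backs; the gripper's body (76 mm by 85 mm) begins 54 mm behind the grasp point. The pads swing forward as they close: fully open they stand 13 mm farther back than shut.
Start: joints at [-64.343, 4.979, 10.078, 95.1, 0, 90], TCP at [0.238, -0.496, 0.231] pointing down, gripper open.
Joint ranges: [-179.16, 179.16], [-48.56, 103.87], [-65.8, 70.77], [-126.05, 130.52], [-82.76, 87.17], [-180, 180]. Speed limits (degrees/s): [127.2, 127.2, 147.25, 180, 180, 180].

INTERFACE

Orientations are given as [roll, pitch, yaw] about the fixed x, y, z axes, in that order (R = Rz(yaw) Ry(pitch) Rx(roll)).
In Python, from workcell import * gives the robot as it stands.
- The arm moves only by the tool servo_tool, never from a script. Its argument "moves" is a list of rows, each a list of 4 numbers: the shift along the world's x, y, z in cm, then the turn about the world's z in rad. A call has 1 to 20 rows; each row is the pose to reach, as a shift and turn from the pose commanded when the call began; what a row does not reach only later rows make up. A row lasts 1/12 s, in which the tool goes at most 41.7 mm and 7.16 degrees, less where a joint would pass 70% of its speed; a pose out of reach is approached as far as the arm can. A call with a gripper value outside its range is refused whole. "claw" is the closure, from 0 (fully open) to 1 (shut), set as the call begins (left out, the last holds). The fingers move at their own pace and stop on an object; "force" is the grip in N (left out, the last holds). Time passes only in rows, so rows that repeat a pose let the fingers close. It gives the time, the measured TCP pose, the force, the opening and the grip force at its end, in the units of the state.
- get_obs(): the state, without advancing time (a new reading comes with each control period).
- camera(name): name is "scene" or "top"; returns the picture (480x640x3 uint8, red, green, blue); there is no depth.
- get_calibration(name): a dict with "fx", "fy", "cx", "cy" (pixels), "rvec" (rotation vector, rad) and "tvec" (3), from world to camera coordinates, as OpenCV has them. Camera axes: x right, y down, z forward; pixel columns grow to the right and rows downward; lengths in m; the calibration is good to about 2 mm. A picture is of the moment at which its call begins. get_calibration takes no time and is no camera call.
- job_done(): hands the job in; it is judged then, once.
The state is a dict: "time": time; "q": joint angles; "qd": joint speeds; "joint_efforts": joint torques, N m; "ee_pos": TCP position; "tcp_rot": TCP orientation; "wrist_force": force on the tool from outside, world axes, zero at the start; "torque": the same for the moment, N m; "opening": finger opening in m; "grasp_force": force on a finger pad.
Only numpy, scipy, OpenCV 4.12 (cv2) and the standard library are available. Lean on these libraries where they do the work, as an engineer would, in place of code of your own. Each camera call takes 0.05 s, during which the arm holds its last target. There are 200 camera calls.

## Working session

There is one attempt and no reset: what is moved stays moved. The work goes in short steps, Python scripts to look and compute and a tool call to move; the robot and the scene stay as the last step left them, time stands still between calls to the robot, and variables do not carry over. Pictures are saved under pics/ and viewed, at most 10 in all, crops included, and the job is handed in when it is done.

Besides the shell and the picture viewer there is one more tool, called after ">>>" as a command line: name --pt "numbers of a row" for each row, then --argument value for the rest. servo_tool: Moves the arm, as the interface text tells. Its arguments: {"type":"object","properties":{"moves":{"type":"array","items":{"type":"array","items":{"type":"number"}}},"claw":{"type":"number"},"force":{"type":"number"}},"required":["moves"]}

```bash
mkdir -p pics; python3 - <<'E'
from workcell import *
import cv2
for n in("scene","top"):
    cv2.imwrite(f"pics/{n}0.png",camera(n)[:,:,::-1]); print(n,get_calibration(n))
print(get_obs())
E
```

```text
scene {'fx': 433.2546725215461, 'fy': 433.2546725215461, 'cx': 322.94866376186525, 'cy': 241.2456496524256, 'rvec': array([ 0.99165145, -2.11542876,  1.32783113]), 'tvec': array([0.36517659, 0.18194787, 0.63844051])}
top {'fx': 602.1315999347045, 'fy': 602.1315999347045, 'cx': 314.86023991257997, 'cy': 241.07811496475048, 'rvec': array([ 2.17735594, -2.21120554,  0.09294852]), 'tvec': array([0.04900287, 0.48948532, 1.12564286])}
{'time': 0.1, 'q': array([-6.43446261e+01,  5.00897756e+00,  1.00394631e+01,  9.50989459e+01,
       -9.68536079e-04,  9.00000165e+01]), 'qd': array([ 0.00849092, -0.13725513,  0.11250919, -0.06945235,  0.02245529,
       -0.04599939]), 'joint_efforts': array([-2.68066111e-05, -5.21560979e+01,  4.65654409e+01,  1.58964522e-02,
        2.15757268e-06, -3.53280882e-06]), 'ee_pos': array([ 0.23803677, -0.49560246,  0.23064829]), 'tcp_rot': array([-1.79931540e+02,  9.68555089e-04,  2.56553586e+01]), 'wrist_force': array([-0.25664345,  0.46553082,  0.41177588]), 'torque': array([ 0.01025602, -0.04155637, -0.01874254]), 'grasp_force': 0.0, 'opening': 0.08553869065464645}
```

View pics/scene0.png

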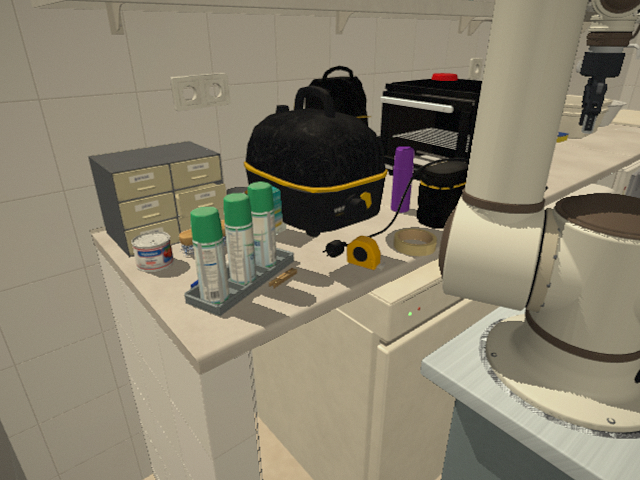

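View pics/top0.png

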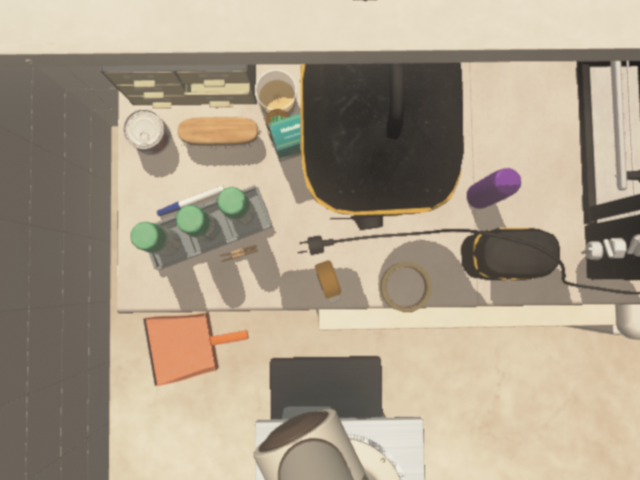

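The top view shows the green-capped cans at about (148,236), (192,220) and (233,202). The look-alikes I can see are the purple can at (495,188), the white tin at (145,130) and the teal box at (290,135). The three green caps standing in the grey tray match the description. The peg is at (240,253), the marker at (190,200) and the tape measure at (328,279).

```bash
cat > h.py <<'E'
from workcell import *
import cv2, numpy as np
def ray(n,uv):
    c=get_calibration(n);R=cv2.Rodrigues(c["rvec"])[0]
    d=R.T@np.array([(uv[0]-c["cx"])/c["fx"],(uv[1]-c["cy"])/c["fy"],1]);return -R.T@c["tvec"],d
def hit(n,uv,z):
    o,d=ray(n,uv);return (o+d*(z-o[2])/d[2])
def tri(a,b):
    (o,d),(p,e)=ray(*a),ray(*b);s=np.linalg.lstsq(np.c_[d,-e],p-o,rcond=None)[0]
    return (o+d*s[0]+p+e*s[1])/2,np.linalg.norm(o+d*s[0]-p-e*s[1])
def proj(n,P):
    c=get_calibration(n);K=np.array([[c["fx"],0,c["cx"]],[0,c["fy"],c["cy"]],[0,0,1]])
    return cv2.projectPoints(np.float64(P).reshape(-1,1,3),c["rvec"],c["tvec"],K,None)[0].reshape(-1,2)
def caps(n,img):
    h=cv2.cvtColor(img,cv2.COLOR_RGB2HSV);m=cv2.inRange(h,(60,90,40),(85,255,255))
    m=cv2.morphologyEx(m,cv2.MORPH_OPEN,np.ones((3,3)))
    return [(c,cv2.contourArea(c)) for c in cv2.findContours(m,0,2)[0] if cv2.contourArea(c)>150]
E
python3 - <<'E'
from h import *
np.set_printoptions(precision=4,suppress=True)
im=camera("top")
P=[]
for c,a in caps("top",im):
    (u,v),r=cv2.minEnclosingCircle(c);p=hit("top",(u,v),.165);P.append(p)
    print((u,v),r,a,p, "radius m",np.linalg.norm(p-hit("top",(u+r,v),.165)))
for c,a in caps("scene",camera("scene")): print("scene",cv2.boundingRect(c),a)
for n,uv in (("tray corners",(270,233)),("",(158,268)),("",(259,187)),):
    print(n,hit("top",uv,.02))
for uv in((328,279),(240,253),(190,200),(380,210),(363,223)):print(uv,hit("top",uv,.0))
print("bag top", tri(("top",(395,60)),("scene",(318,95))))
print("top cam",ray("top",(0,0))[0],"scene",ray("scene",(0,0))[0])
cv2.imwrite("pics/crop.png",cv2.resize(im[160:290,110:300][:,:,::-1],None,fx=4,fy=4))
E
```

```text
(287.5, 131.0) 16.710874557495117 320.5 [0.6648 0.0867 0.165 ] radius m 0.027887142349083464
scene (191, 210, 31, 33) 764.5
scene (224, 184, 58, 42) 1302.0
tray corners [0.5065 0.1261 0.02  ]
 [0.4437 0.3368 0.02  ]
 [0.5945 0.146  0.02  ]
(328, 279) [0.4181 0.0172 0.    ]
(240, 253) [0.4705 0.1851 0.    ]
(190, 200) [0.5742 0.2805 0.    ]
(380, 210) [ 0.5497 -0.0858  0.    ]
(363, 223) [ 0.5249 -0.0523  0.    ]
bag top (array([ 0.7201, -0.0866,  0.3051]), np.float64(0.0339719001142967))
top cam [0.4122 0.0606 1.1556] scene [-0.1469  0.5981  0.4413]
```

View pics/crop.png

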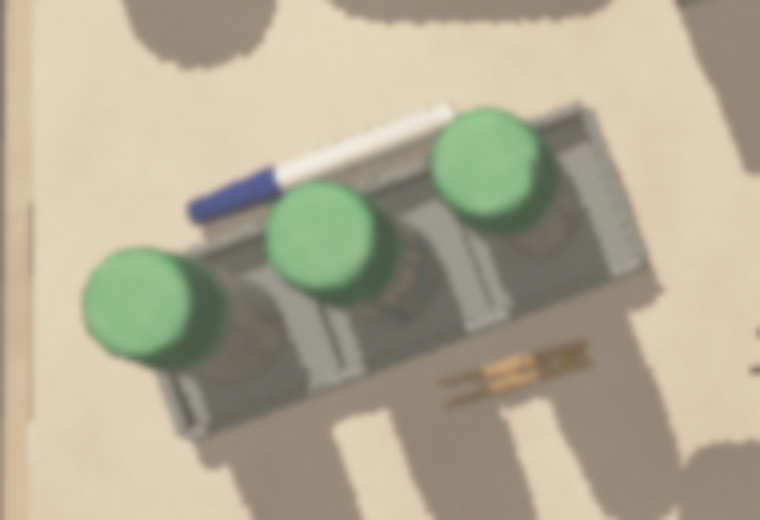

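The crop confirms three green caps in the grey tray, with the top faces at about (144,235), (190,219) and (232,201) in the full image. The peg is in front of the tray and the marker is behind it.

```bash
cat >> h.py <<'E'
def tops(im,h=.176):
    hs=cv2.cvtColor(im,cv2.COLOR_RGB2HSV);m=cv2.inRange(hs,(55,50,110),(85,255,255));m[:170]=0
    m=cv2.morphologyEx(m,cv2.MORPH_OPEN,np.ones((3,3)))
    out=[]
    for c in cv2.findContours(m,0,2)[0]:
        if cv2.contourArea(c)>200:
            (u,v),r=cv2.minEnclosingCircle(c);M=cv2.moments(c);uv=(M["m10"]/M["m00"],M["m01"]/M["m00"])
            out.append((uv,(u,v),r,cv2.contourArea(c),hit("top",uv,h)))
    return sorted(out,key=lambda t:-t[4][1])
E
python3 - <<'E'
from h import *
np.set_printoptions(precision=4,suppress=True)
im=camera("top")
for t in tops(im): print(*t)
fl,fr,br=[hit("top",uv,.02) for uv in((158,269.2),(271.2,226.2),(255,185.7))]
print(fl,fr,br,np.linalg.norm(fl-fr),np.linalg.norm(br-fr))
d=fl-fr;yaw=np.arctan2(-d[0],d[1]);c=(fl+br)/2
print("yaw",yaw,np.degrees(yaw),"c",c)
for k in(.076,0,-.076):print(c[:2]+k*np.array([-np.sin(yaw),np.cos(yaw)]))
E
```

```text
(145.06195099398983, 236.8848821081831) (145.74285888671875, 234.971435546875) 14.305290222167969 360.5 [0.4902 0.3199 0.176 ]
(189.73327386262267, 218.8655961938745) (189.74192810058594, 217.90322875976562) 14.585070610046387 560.5 [0.5186 0.2475 0.176 ]
(232.96695402298852, 203.41427203065132) (231.38499450683594, 200.41000366210938) 14.15024185180664 348.0 [0.543 0.177 0.176]
[0.4414 0.3368 0.02  ] [0.5194 0.1237 0.02  ] [0.5971 0.1535 0.02  ] 0.22693757133722803 0.08324453954061957
yaw 0.35065799925188096 20.091223409634356 c [0.5192 0.2452 0.02  ]
[0.4931 0.3165]
[0.5192 0.2452]
[0.5454 0.1738]
```

>>> servo_tool --pt "1 2 1 0.06" --pt "2 5 2 0.12" --pt "3 8 3 0.2" --pt "4 11 3 0.28" --pt "5 14.5 3 0.36" --pt "6 18 3 0.44" --pt "7 21.5 3 0.5" --pt "8 25 3 0.58" --pt "9 28.5 3 0.64" --pt "10 32 3 0.7" --pt "11 35.5 3 0.76" --pt "12 39 3 0.82" --pt "13 42.5 3 0.88" --pt "14 46 3 0.94" --pt "15 49.5 3 1.0" --pt "16 53 3 1.06" --pt "17 56 3 1.12" --pt "18 58.5 3 1.18" --pt "19 60.5 3 1.24" --pt "19.5 61.5 3 1.3" --claw 0 --force 40

```text
time: 1.92
ee_pos: [0.4337, 0.1216, 0.2608]
tcp_rot: [-180.0, -0.0, 100.4]
wrist_force: [0.7, -0.1, -0.2]
opening: 0.0854
grasp_force: 0.0
```

>>> servo_tool --pt "1 2 0 0.02" --pt "2 5 0 0.05" --pt "3 8.5 0 0.08" --pt "4 12 0 0.12" --pt "5 15.5 0 0.15" --pt "5.6 18 0 0.17" --pt "5.9 19.3 0 0.17" --pt "5.9 19.9 0 0.17" --pt "5.9 19.9 0 0.17" --pt "5.9 19.9 0 0.17" --pt "5.9 19.9 0 0.17"

```text
time: 2.83
ee_pos: [0.492, 0.3173, 0.2617]
tcp_rot: [180.0, 0.0, 109.8]
wrist_force: [0.3, 0.5, -0.2]
opening: 0.0857
grasp_force: 0.0
```

```bash
python3 - <<'E'
from h import *
np.set_printoptions(precision=4,suppress=True)
o=get_obs();print(o["ee_pos"],o["tcp_rot"],o["wrist_force"],o["q"])
a=camera("top");s=camera("scene")
cv2.imwrite("pics/over.png",np.hstack([cv2.resize(a[150:290,80:290],(400,267)),cv2.resize(s[120:320,130:430],(400,267))])[:,:,::-1])
E
```

```text
[0.492  0.3173 0.2617] [179.9809   0.0056 109.8382] [ 0.2687  0.5118 -0.198 ] [ 32.8213  10.8281  20.0059  99.1603  -0.0098 102.9831]
```

View pics/over.png

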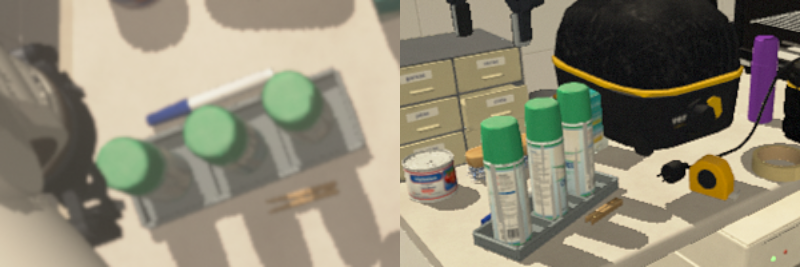

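The gripper stands above the left can, with the fingers straddling it across the row. Its image position comes out about right. I'll check the projections before going down.

```bash
python3 - <<'E'
from h import *
print(proj("scene",[[.492,.318,.176],[.519,.247,.176],[.546,.176,.176],[.492,.317,.262],[.492,.318,.1]]))
for c,a in caps("scene",camera("scene")): print("scene",cv2.boundingRect(c),a)
s=camera("scene");cv2.imwrite("pics/sc.png",cv2.resize(s[110:320,150:310],None,fx=2.8,fy=2.8)[:,:,::-1])
E
```

```text
[[206.06214518 209.4194784 ]
 [235.7573954  195.84399992]
 [261.22825162 184.1997451 ]
 [200.27658012 158.32962968]
 [211.17011934 250.25133424]]
scene (191, 210, 31, 33) 765.0
scene (224, 184, 57, 42) 1288.5
```

View pics/sc.png

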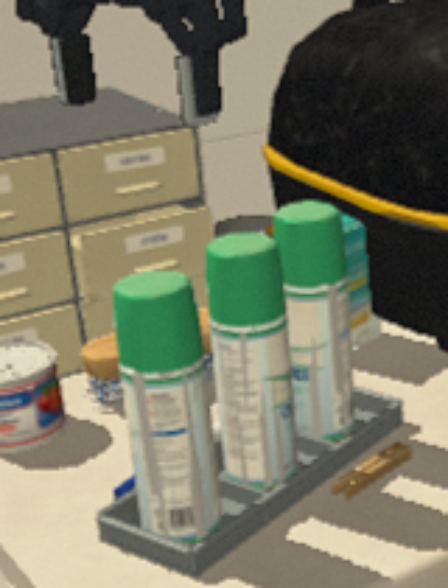

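The projections agree with the picture: the caps are centred at columns 206, 236 and 261, and both fingers are clear of the can. Now I'll descend and grip.

>>> servo_tool --pt "0 0 -1 0" --pt "0 0 -3 0" --pt "0 0 -5 0" --pt "0 0 -7 0" --pt "0 0 -8.5 0" --pt "0 0 -10 0" --pt "0 0 -11.5 0" --pt "0 0 -13 0" --pt "0 0 -14 0" --pt "0 0 -14.4 0" --pt "0 0 -14.4 0" --pt "0 0 -14.4 0"

```text
time: 4.03
ee_pos: [0.4923, 0.3182, 0.118]
tcp_rot: [180.0, -0.0, 109.9]
wrist_force: [0.8, -0.2, -0.3]
opening: 0.0853
grasp_force: 0.0
```

>>> servo_tool --pt "0 0 0 0" --pt "0 0 0 0" --pt "0 0 0 0" --pt "0 0 0 0" --pt "0 0 0 0" --pt "0 0 0 0" --pt "0 0 0 0" --pt "0 0 0 0" --pt "0 0 0 0" --pt "0 0 0 0" --pt "0 0 0 0" --pt "0 0 0 0" --claw 1 --force 40

```text
time: 5.03
ee_pos: [0.4925, 0.3185, 0.1184]
tcp_rot: [179.9, -0.0, 109.9]
wrist_force: [-1.1, -0.1, 5.6]
opening: 0.0476
grasp_force: 41.4
```

>>> servo_tool --pt "0 0 0.3 0" --pt "0 0 1 0" --pt "0 0 2 0" --pt "0 0 3 0" --pt "0 0 4 0" --pt "0 0 5 0" --pt "0 0 5.4 0" --pt "0 0 5.5 0" --pt "0 0 5.5 0" --pt "0 0 5.5 0" --pt "0 0 5.5 0" --pt "0 0 5.5 0" --pt "0 0 5.5 0" --pt "0 0 5.5 0" --pt "0 0 5.5 0" --pt "0 0 5.5 0" --pt "0 0 5.5 0" --pt "0 0 5.5 0"

```text
time: 6.53
ee_pos: [0.4921, 0.3182, 0.1723]
tcp_rot: [-180.0, -0.0, 109.9]
wrist_force: [-0.7, 0.7, -4.0]
opening: 0.0473
grasp_force: 42.1
```

>>> servo_tool --pt "0 0 0 0" --pt "0 0 0 0" --pt "0 0 0 0" --pt "0 0 0 0" --pt "0 0 0 0"

```text
time: 6.95
ee_pos: [0.4922, 0.3182, 0.1723]
tcp_rot: [180.0, 0.0, 109.9]
wrist_force: [-0.2, -0.0, -4.1]
opening: 0.0472
grasp_force: 42.1
```

```bash
python3 - <<'E'
from h import *
for i in range(4): camera("top");o=get_obs();print(o["wrist_force"],o["ee_pos"],o["opening"])
for c,a in caps("scene",camera("scene")): print("scene",cv2.boundingRect(c),a)
E
```

```text
[-0.46454587 -0.68327509 -5.23666475] [0.49214012 0.31824242 0.1722877 ] 0.04728667679097967
[ 1.27242948  0.85213128 -4.70331854] [0.4921269  0.31824498 0.1722504 ] 0.04743810849656411
[-0.01614499  0.51810461 -5.08326437] [0.49212554 0.31823357 0.17226494] 0.0476699471764871
[ 0.80972821  0.11818947 -4.2144802 ] [0.4921389  0.31823298 0.17229852] 0.04744059152077907
scene (224, 184, 57, 42) 1302.5
scene (186, 180, 26, 33) 644.5
```

>>> servo_tool --pt "0 0 -0.4 0" --pt "0 0 -1.2 0" --pt "0 0 -2.2 0" --pt "0 0 -3.2 0" --pt "0 0 -4 0" --pt "0 0 -4.6 0" --pt "0 0 -5 0" --pt "0 0 -5.3 0" --pt "0 0 -5.4 0" --pt "0 0 -5.4 0" --pt "0 0 -5.4 0"

```text
time: 8.12
ee_pos: [0.4923, 0.3184, 0.1186]
tcp_rot: [180.0, -0.0, 109.9]
wrist_force: [0.3, -0.0, -4.4]
opening: 0.0475
grasp_force: 42.1
```

>>> servo_tool --pt "0 0 0 0" --pt "0 0 0 0" --pt "0 0 0 0" --pt "0 0 0 0" --pt "0 0 0 0" --pt "0 0 0 0" --pt "0 0 0 0" --pt "0 0 0 0" --pt "0 0 0 0" --pt "0 0 0 0" --claw 0

```text
time: 8.95
ee_pos: [0.4921, 0.3182, 0.1182]
tcp_rot: [-180.0, 0.0, 109.9]
wrist_force: [-0.1, 0.8, 0.8]
opening: 0.0855
grasp_force: 0.0
```

>>> servo_tool --pt "0 0 0.5 0" --pt "0 0 1.5 0" --pt "0 0 3 0" --pt "0 0 5 0" --pt "0 0 7 0" --pt "0 0 9 0" --pt "0 0 11 0" --pt "0 0 12.5 0" --pt "0.5 -1.5 13 0" --pt "1.5 -4 13 0" --pt "2.3 -6 13 0" --pt "2.7 -7 13 0" --pt "2.7 -7.1 13 0" --pt "2.7 -7.1 13 0" --pt "2.7 -7.1 13 0" --pt "2.7 -7.1 13 0"

```text
time: 10.28
ee_pos: [0.5188, 0.2481, 0.2483]
tcp_rot: [-180.0, -0.0, 109.9]
wrist_force: [0.1, -0.0, -0.5]
opening: 0.0856
grasp_force: 0.0
```

```bash
python3 - <<'E'
from h import *
o=get_obs();print(o["time"],o["ee_pos"],o["wrist_force"],o["tcp_rot"])
for t in tops(camera("top")): print(*t)
for c,a in caps("scene",camera("scene")): print("scene",cv2.boundingRect(c),a)
E
```

```text
10.2833 [0.51876091 0.24810341 0.24830125] [ 0.1237887  -0.01532014 -0.50604244] [-1.79992876e+02 -1.21932518e-02  1.09931132e+02]
(194.6765935214211, 217.21525600835943) (191.5, 218.0) 13.463011741638184 319.0 [0.52116736 0.23943933 0.176     ]
(232.3129675810474, 202.16251039068993) (231.0833282470703, 200.18055725097656) 14.319307327270508 401.0 [0.54502645 0.17804896 0.176     ]
scene (191, 210, 31, 33) 770.5
scene (224, 184, 57, 42) 1296.0
```

>>> servo_tool --pt "0 -0.1 -1 0" --pt "0 -0.1 -3 0" --pt "0 -0.1 -5 0" --pt "0 -0.1 -7 0" --pt "0 -0.1 -8.5 0" --pt "0 -0.1 -10 0" --pt "0 -0.1 -11.5 0" --pt "0 -0.1 -12.5 0" --pt "0 -0.1 -13 0" --pt "0 -0.1 -13 0" --pt "0 -0.1 -13 0"

```text
time: 11.3
ee_pos: [0.5192, 0.2464, 0.1188]
tcp_rot: [180.0, -0.0, 109.9]
wrist_force: [0.2, 0.9, -0.0]
opening: 0.0852
grasp_force: 0.0
```

>>> servo_tool --pt "0 0 0 0" --pt "0 0 0 0" --pt "0 0 0 0" --pt "0 0 0 0" --pt "0 0 0 0" --pt "0 0 0 0" --pt "0 0 0 0" --pt "0 0 0 0" --pt "0 0 0 0" --pt "0 0 0 0" --pt "0 0 0 0" --pt "0 0 0 0" --claw 1

```text
time: 12.3
ee_pos: [0.5194, 0.2464, 0.1193]
tcp_rot: [179.9, -0.0, 109.9]
wrist_force: [-0.5, -0.2, 6.1]
opening: 0.0476
grasp_force: 41.6
```

>>> servo_tool --pt "0 0 0.3 0" --pt "0 0 1 0" --pt "0 0 2 0" --pt "0 0 3 0" --pt "0 0 4 0" --pt "0 0 5 0" --pt "0 0 5.4 0" --pt "0 0 5.5 0" --pt "0 0 5.5 0" --pt "0 0 5.5 0" --pt "0 0 5.5 0" --pt "0 0 5.5 0" --pt "0 0 5.5 0" --pt "0 0 5.5 0" --pt "0 0 5.5 0" --pt "0 0 5.5 0" --pt "0 0 5.5 0" --pt "0 0 5.5 0" --pt "0 0 5.5 0" --pt "0 0 5.5 0"

```text
time: 13.97
ee_pos: [0.5191, 0.2462, 0.1733]
tcp_rot: [-180.0, -0.0, 109.9]
wrist_force: [-0.0, 0.5, -2.6]
opening: 0.0471
grasp_force: 41.7
```

```bash
python3 - <<'E'
from h import *
for i in range(4): camera("top");o=get_obs();print(o["wrist_force"],o["ee_pos"],o["opening"])
for c,a in caps("scene",camera("scene")): print("scene",cv2.boundingRect(c),a)
E
```

```text
[ 0.12508233  0.44087388 -2.25096848] [0.51914665 0.24620992 0.17328822] 0.0472033981278144
[-0.52248575  0.80343413 -2.4391067 ] [0.51914123 0.24625345 0.17331978] 0.04715571122592429
[-0.84532203 -0.51347223 -2.14817615] [0.51913964 0.2462261  0.17326551] 0.04742878427898393
[ 0.10972927  0.08541963 -2.93766545] [0.51914082 0.24621547 0.1732926 ] 0.047087687528401416
scene (191, 212, 31, 31) 762.0
scene (251, 184, 30, 29) 558.0
scene (220, 168, 23, 30) 540.0
```

The middle can is light, at about 2.4 N against about 4.5 N for the left one. I'll set it back and move to the right can.

>>> servo_tool --pt "0 0 -0.4 0" --pt "0 0 -1.2 0" --pt "0 0 -2.2 0" --pt "0 0 -3.2 0" --pt "0 0 -4 0" --pt "0 0 -4.6 0" --pt "0 0 -5 0" --pt "0 0 -5.3 0" --pt "0 0 -5.4 0" --pt "0 0 -5.4 0" --pt "0 0 -5.4 0"

```text
time: 15.13
ee_pos: [0.5193, 0.2463, 0.1196]
tcp_rot: [180.0, -0.0, 109.9]
wrist_force: [0.6, -1.1, -1.9]
opening: 0.0475
grasp_force: 41.7
```

>>> servo_tool --pt "0 0 0 0" --pt "0 0 0 0" --pt "0 0 0 0" --pt "0 0 0 0" --pt "0 0 0 0" --pt "0 0 0 0" --pt "0 0 0 0" --pt "0 0 0 0" --pt "0 0 0 0" --pt "0 0 0 0" --claw 0

```text
time: 15.97
ee_pos: [0.5191, 0.2462, 0.1193]
tcp_rot: [-180.0, 0.0, 109.9]
wrist_force: [0.6, -0.3, -0.3]
opening: 0.0854
grasp_force: 0.0
```

>>> servo_tool --pt "0 0 0.5 0" --pt "0 0 1.5 0" --pt "0 0 3 0" --pt "0 0 5 0" --pt "0 0 7 0" --pt "0 0 9 0" --pt "0 0 11 0" --pt "0 0 12.5 0" --pt "0.5 -1.5 13 0" --pt "1.5 -4 13 0" --pt "2.3 -6 13 0" --pt "2.7 -6.8 13 0" --pt "2.7 -6.9 13 0" --pt "2.7 -6.9 13 0" --pt "2.7 -6.9 13 0" --pt "2.7 -6.9 13 0"

```text
time: 17.3
ee_pos: [0.5458, 0.1781, 0.2494]
tcp_rot: [180.0, -0.0, 109.9]
wrist_force: [0.2, 0.1, -0.1]
opening: 0.0854
grasp_force: 0.0
```

```bash
python3 - <<'E'
from h import *
o=get_obs();print(o["time"],o["ee_pos"],o["wrist_force"],o["tcp_rot"])
for c,a in caps("scene",camera("scene")): print("scene",cv2.boundingRect(c),a)
s=camera("scene");cv2.imwrite("pics/r.png",cv2.resize(s[110:320,150:330],None,fx=2.8,fy=2.8)[:,:,::-1])
E
```

```text
17.3 [0.5457925  0.1781011  0.24939253] [ 0.18322646  0.14561087 -0.09224144] [ 1.79999871e+02 -1.14564724e-02  1.09935464e+02]
scene (191, 210, 31, 33) 767.0
scene (224, 184, 58, 42) 1293.5
```

View pics/r.png

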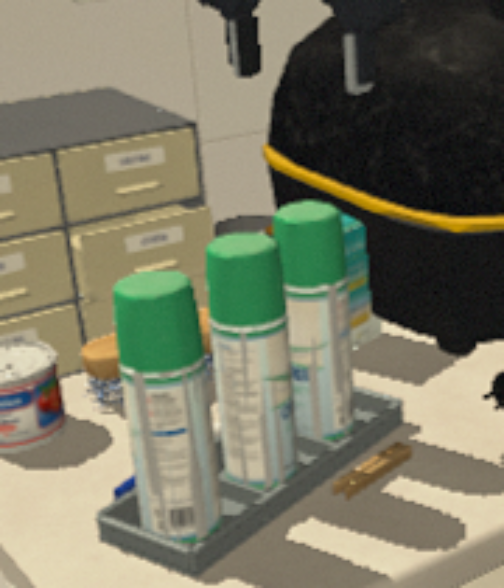

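All three cans are standing in their compartments and the gripper is over the right one. The bag and the teal box are clear of it.

>>> servo_tool --pt "0 -0.1 -1 0" --pt "0 -0.1 -3 0" --pt "0 -0.1 -5 0" --pt "0 -0.1 -7 0" --pt "0 -0.1 -8.5 0" --pt "0 -0.1 -10 0" --pt "0 -0.1 -11.5 0" --pt "0 -0.1 -12.5 0" --pt "0 -0.1 -13 0" --pt "0 -0.1 -13 0" --pt "0 -0.1 -13 0"

```text
time: 18.32
ee_pos: [0.5462, 0.1764, 0.1198]
tcp_rot: [180.0, 0.0, 109.9]
wrist_force: [0.2, 0.1, 0.1]
opening: 0.0852
grasp_force: 0.0
```

>>> servo_tool --pt "0 0 0 0" --pt "0 0 0 0" --pt "0 0 0 0" --pt "0 0 0 0" --pt "0 0 0 0" --pt "0 0 0 0" --pt "0 0 0 0" --pt "0 0 0 0" --pt "0 0 0 0" --pt "0 0 0 0" --pt "0 0 0 0" --pt "0 0 0 0" --claw 1

```text
time: 19.32
ee_pos: [0.5467, 0.1764, 0.1204]
tcp_rot: [179.9, 0.0, 109.9]
wrist_force: [0.4, 0.6, 5.1]
opening: 0.0474
grasp_force: 41.3
```

>>> servo_tool --pt "0 0 0.3 0" --pt "0 0 1 0" --pt "0 0 2 0" --pt "0 0 3 0" --pt "0 0 4 0" --pt "0 0 5 0" --pt "0 0 5.4 0" --pt "0 0 5.5 0" --pt "0 0 5.5 0" --pt "0 0 5.5 0" --pt "0 0 5.5 0" --pt "0 0 5.5 0" --pt "0 0 5.5 0" --pt "0 0 5.5 0" --pt "0 0 5.5 0" --pt "0 0 5.5 0" --pt "0 0 5.5 0" --pt "0 0 5.5 0" --pt "0 0 5.5 0" --pt "0 0 5.5 0"

```text
time: 20.98
ee_pos: [0.5461, 0.1762, 0.1743]
tcp_rot: [-180.0, 0.0, 109.9]
wrist_force: [-0.1, -0.8, -1.7]
opening: 0.0476
grasp_force: 41.6
```

```bash
python3 - <<'E'
from h import *
for i in range(4): camera("top");o=get_obs();print(o["wrist_force"],o["ee_pos"],o["opening"])
for c,a in caps("scene",camera("scene")): print("scene",cv2.boundingRect(c),a)
E
```

```text
[ 0.56084454 -0.58028655 -2.41528071] [0.5461544  0.17623572 0.1743058 ] 0.047418342789857
[-0.20598779 -0.33837178 -1.48822192] [0.54616671 0.17624637 0.17429326] 0.047324746985962125
[-0.38085946 -0.52986712 -2.47076404] [0.54613661 0.17621773 0.17428617] 0.04753960006857032
[-0.07049969 -1.03925502 -1.87195149] [0.54615    0.17625138 0.17427699] 0.04728777724780031
scene (191, 211, 31, 32) 767.5
scene (224, 197, 28, 29) 639.5
scene (246, 159, 22, 27) 482.0
```

The right can is light too, at about 2 N, so the left can is the full one. I'll set this one back, return to the left can and lift it.

>>> servo_tool --pt "0 0 -0.4 0" --pt "0 0 -1.2 0" --pt "0 0 -2.2 0" --pt "0 0 -3.2 0" --pt "0 0 -4 0" --pt "0 0 -4.6 0" --pt "0 0 -5 0" --pt "0 0 -5.3 0" --pt "0 0 -5.45 0" --pt "0 0 -5.45 0" --pt "0 0 -5.45 0"

```text
time: 22.15
ee_pos: [0.5463, 0.1763, 0.1204]
tcp_rot: [180.0, 0.0, 109.9]
wrist_force: [-1.1, -1.2, 1.4]
opening: 0.0475
grasp_force: 41.4
```

>>> servo_tool --pt "0 0 0 0" --pt "0 0 0 0" --pt "0 0 0 0" --pt "0 0 0 0" --pt "0 0 0 0" --pt "0 0 0 0" --pt "0 0 0 0" --pt "0 0 0 0" --pt "0 0 0 0" --pt "0 0 0 0" --claw 0

```text
time: 22.98
ee_pos: [0.5461, 0.1762, 0.1198]
tcp_rot: [-180.0, 0.0, 109.9]
wrist_force: [0.0, 0.2, 0.2]
opening: 0.0853
grasp_force: 0.0
```

>>> servo_tool --pt "0 0 0.5 0" --pt "0 0 1.5 0" --pt "0 0 3 0" --pt "0 0 5 0" --pt "0 0 7 0" --pt "0 0 9 0" --pt "0 0 11 0" --pt "0 0 12.5 0" --pt "-0.5 1.5 13 0" --pt "-1.5 4 13 0" --pt "-2.7 7 13 0" --pt "-3.8 10 13 0" --pt "-4.7 12.5 13 0" --pt "-5.2 13.8 13 0" --pt "-5.4 14.2 13 0" --pt "-5.4 14.2 13 0" --pt "-5.4 14.2 13 0" --pt "-5.4 14.2 13 0"

```text
time: 24.48
ee_pos: [0.4927, 0.3171, 0.2501]
tcp_rot: [180.0, 0.0, 109.8]
wrist_force: [0.7, -0.5, 0.4]
opening: 0.0855
grasp_force: 0.0
```

```bash
python3 - <<'E'
from h import *
o=get_obs();print(o["time"],o["ee_pos"],o["wrist_force"],o["tcp_rot"])
for c,a in caps("scene",camera("scene")): print("scene",cv2.boundingRect(c),a)
E
```

```text
24.4833 [0.49269174 0.31712689 0.25005708] [ 0.65929829 -0.45319229  0.41133501] [1.79983779e+02 1.26312636e-02 1.09812380e+02]
scene (191, 210, 31, 33) 767.5
scene (224, 184, 58, 42) 1299.0
```

>>> servo_tool --pt "0 0 -1 0" --pt "0 0 -3 0" --pt "0 0 -5 0" --pt "0 0 -7 0" --pt "0 0 -8.5 0" --pt "0 0 -10 0" --pt "0 0 -11.5 0" --pt "0 0 -12.7 0" --pt "0 0 -13.2 0" --pt "0 0 -13.2 0" --pt "0 0 -13.2 0"

```text
time: 25.45
ee_pos: [0.4924, 0.318, 0.1183]
tcp_rot: [180.0, -0.0, 109.9]
wrist_force: [0.6, -0.7, -0.1]
opening: 0.0855
grasp_force: 0.0
```

>>> servo_tool --pt "0 0 0 0" --pt "0 0 0 0" --pt "0 0 0 0" --pt "0 0 0 0" --pt "0 0 0 0" --pt "0 0 0 0" --pt "0 0 0 0" --pt "0 0 0 0" --pt "0 0 0 0" --pt "0 0 0 0" --pt "0 0 0 0" --pt "0 0 0 0" --claw 1

```text
time: 26.45
ee_pos: [0.4925, 0.3186, 0.1189]
tcp_rot: [179.9, -0.0, 109.9]
wrist_force: [0.1, 0.0, 4.9]
opening: 0.0477
grasp_force: 41.4
```

>>> servo_tool --pt "0 0 0.3 0" --pt "0 0 1 0" --pt "0 0 2 0" --pt "0 0 3 0" --pt "0 0 4.5 0" --pt "0 0 6 0" --pt "0 0 7.5 0" --pt "0 0 9 0" --pt "0 0 10.5 0" --pt "0 0 11.5 0" --pt "0 0 12.5 0" --pt "0 0 13.2 0" --pt "0 0 13.5 0" --pt "0 0 13.5 0" --pt "0 0 13.5 0" --pt "0 0 13.5 0" --pt "0 0 13.5 0" --pt "0 0 13.5 0" --pt "0 0 13.5 0" --pt "0 0 13.5 0"

```text
time: 28.12
ee_pos: [0.4921, 0.3182, 0.2526]
tcp_rot: [-180.0, 0.0, 109.9]
wrist_force: [-0.6, -1.6, -5.1]
opening: 0.0473
grasp_force: 42.2
```

>>> servo_tool --pt "0 0 0 0" --pt "0 0 0 0" --pt "0 0 0 0" --pt "0 0 0 0" --pt "0 0 0 0" --pt "0 0 0 0"

```text
time: 28.62
ee_pos: [0.4921, 0.3182, 0.2528]
tcp_rot: [180.0, 0.0, 109.9]
wrist_force: [-0.4, -0.5, -4.9]
opening: 0.0473
grasp_force: 42.2
```

```bash
python3 - <<'E'
from h import *
for i in range(3): camera("top");o=get_obs();print(o["time"],o["wrist_force"],o["ee_pos"],o["opening"])
s=camera("scene")
for c,a in caps("scene",s): print("scene",cv2.boundingRect(c),a)
cv2.imwrite("pics/end.png",cv2.resize(s[60:320,130:350],None,fx=2.2,fy=2.2)[:,:,::-1])
E
```

```text
28.6667 [ 0.84811547 -0.60709718 -5.2416658 ] [0.49215745 0.3182425  0.25280242] 0.04761815615326932
28.7167 [-0.30294806  0.11477484 -4.13212995] [0.49214674 0.31823642 0.25280977] 0.04716676976834823
28.7667 [ 0.51313556 -0.11467203 -5.42554243] [0.49214178 0.3182306  0.25281023] 0.04744275884961759
scene (224, 184, 57, 42) 1301.0
scene (179, 128, 27, 36) 742.0
```

View pics/end.png

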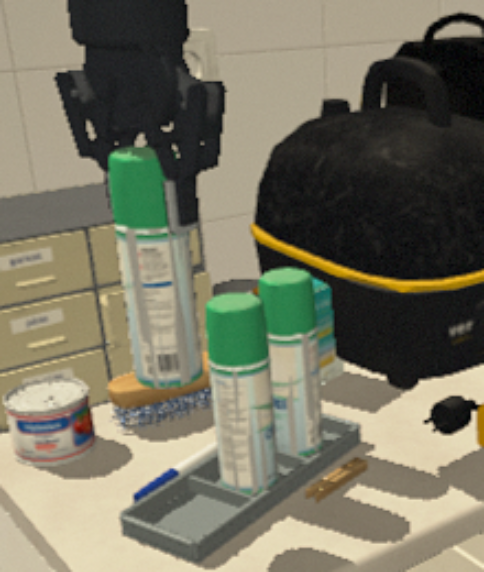

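The full can is held upright with its underside about 14 cm up. The two light cans stand in their compartments, and the peg and marker haven't moved.

```bash
python3 -c "
from workcell import *
print(job_done())"
```

```text
the job is handed in; nothing more can be done
None
```

I hefted all three cans; the left one is the full one (about 4.8 N on the wrist, against roughly 2.4 N and 2 N), and the job is handed in with it held upright and still about 14 cm up and both light cans back in their compartments; no verdict was returned.

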